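# Build two guide-wheel sets on their assembly spindles

## Robot

A 7-joint arm with a two-finger parallel gripper is mounted at the origin on the work surface. World frame = base frame: x ahead of the robot, y to its left, z up, the work surface at z = 0. Lengths are in m, angles in rad, forces in N, time in s.
With the tool pointing down it reaches from about 0.4 to 0.875 m from the base axis. Payload 4.4 kg.
Tool frame: the origin (TCP) lies on the centre line of the jaws, within the pads' length; the fingertips stand 22 mm ahead of it and the grasp point (between the pads) lies 3 mm ahead of it; z points along the fingers, y is the line along which they close (so a half turn about z gives the same grasp; the last joint's range is limited). The gripper opens to 85 mm and grips with 20 to 120 N. Pads are 22 mm wide; open, the fingers measure 114 mm over their backs; the gripper's body (76 mm by 85 mm) begins 54 mm behind the grasp point. The pads swing forward as they close: fully open they stand 13 mm farther back than shut.
Start: joints at [-1.367, 0.628, 0.038, 1.517, -0.027, 0.996, -0.02], TCP at [0.173, 0.627, 0.253] pointing down, gripper open.
Joint ranges: [-3.06, 3.06], [-0.37, 2.12], [-1.25, 1.32], [0.18, 2.47], [-1.1, 4.24], [0.23, 1.98], [-2.94, 2.94]. Speed limits (rad/s): [2.57, 2.57, 3.14, 3.14, 3.14, 3.14, 3.14].

## Interface

Orientations are given as a rotation vector (axis times angle).
In Python, from plant import env gives the robot as it stands.
- The arm moves only by the tool arm_command, never from a script. Its arguments are lists of equal length, an entry for each row: "linear": the shift along the tool's x, y, z in m, a list of three; "twist": the turn about the tool's z in degrees; "claw": the opening, from 0 (shut) to 1 (fully open). A call has exactly 5 rows; each row shifts and turns the commanded pose from where the row before left it, along the tool's axes as they then stand; what a row does not reach is not made up. A row lasts 1/8 s, in which the tool goes at most 62.5 mm and 10.7 degrees, less where a joint would pass 70% of its speed; a pose out of reach is approached as far as the arm can. A call is refused whole if a number of a shift passes 0.0625 or a number of a turn 10.7, either way. A call with a gripper value outside its range is refused whole. The fingers move at their own pace and stop on an object; "force" is the grip in N (left out, the last holds). Time passes only in rows, so rows that do not move let the fingers close, or fill a call up. It gives the time, the measured TCP pose, the force, the opening and the grip force at its end, in the units of the state.
- env.observe(): the state, without advancing time (a new reading comes with each control period).
- env.camera(name): name is "scene" or "top"; returns (picture, depth): 480x640x3 uint8, blue, green, red; 480x640 float32, m along the optical axis (not along the pixel's ray), 0 where there is no reading.
- env.camera_params(name): a dict with "mtx" (3x3 intrinsics, pixels), "k1" (the pictures are not rectified: a ray, as slopes to the right and down, at radius r is drawn at 1 + k1 r^2 times it, then the intrinsics apply), "extrinsics" (4x4, takes a point from world to camera coordinates). Camera axes: x right, y down, z forward; pixel columns grow to the right and rows downward; lengths in m; the calibration is good to about 2 mm. A picture is of the moment at which its call begins. camera_params takes no time and is no camera call.
- env.close_job(): hands the job in; it is judged then, once.
The state is a dict: "time": time; "qpos": joint angles; "qd": joint speeds; "joint_torque": joint torques, N m; "tcp_pos": TCP position; "tcp_rot": TCP orientation; "force": force on the tool from outside, world axes, zero at the start; "moment": the same for the moment, N m; "width": opening from 0.0 (shut) to 1.0 (fully open); "grasp_force": force on a finger pad.
Only numpy, scipy, OpenCV 4.12 (cv2) and the standard library are available. Lean on these libraries where they do the work, as an engineer would, in place of code of your own. Each camera call takes 0.05 s, during which the arm holds its last target. There are 200 camera calls.

## Task

Build up the two guide-wheel sets on their assembly spindles. On the tall spindle (square base) stack the flanged hub with its flange down, then the plain roller, then the domed cap; on the short spindle (round base) put the grooved pulley, then the small collar on top. Every part should sit fully home and level on the one below, and the glue bottle and the sealant cartridge should stay standing where they are.

Things in the scene. Friction and masses are not known exactly. Their poses are not given: they have to be found in the camera images.
- tall_spindle: Fixed assembly spindle: dark steel SQUARE base plate 90 x 90 x 12 mm with an upright 16 mm steel post in the middle; post top 100 mm above the bench, its last 14 mm tapering to 6 mm diameter. Origin: on the post axis at the plate's underside (bench level), z up. Parts stack on the plate top at z = 12 mm.
- short_spindle: Fixed assembly spindle: dark steel ROUND base disc, 90 mm diameter, 12 mm thick, with an upright 16 mm steel post in the middle; post top 68 mm above the bench, its last 14 mm tapering to 6 mm diameter. Origin: on the post axis at the disc's underside (bench level), z up. Parts stack on the disc top at z = 12 mm.
- flange: Flanged hub, steel: a flat disc of 80 mm diameter, 8 mm thick, at the bottom, with a hub of 40 mm diameter rising from it to 30 mm total height; grip it by the hub. Through bore of 22 mm; starts standing upright on the bench. Origin: centre of its underside, z up along the bore.
- roller: Plain roller, dark plastic: a straight tube of 46 mm diameter, 44 mm high, the tallest loose part of the set. Through bore of 22 mm; starts standing upright on the bench. Origin: centre of its underside, z up along the bore.
- cap: Domed cap, aluminium: 40 mm diameter, 29 mm high; straight side up to 20 mm, then a shallow closed dome, so no hole shows from above. Underneath a blind bore, 22 mm diameter, 20 mm deep (the post enters it 14 mm). Starts standing upright on the bench, dome up. Origin: centre of its underside, z up along the bore.
- pulley: Grooved pulley, aluminium: 62 mm diameter, 26 mm high, two 8 mm rims with a groove of 48 mm diameter between them; six small dark marks around the bore on top. Grip it across the rims. Through bore of 22 mm; starts standing upright on the bench. Origin: centre of its underside, z up along the bore.
- collar: Small plain collar, steel: 34 mm diameter, 20 mm high, the smallest loose ring. Through bore of 22 mm; starts standing upright on the bench. Origin: centre of its underside, z up along the bore.
- glue_bottle: Bystander: small white glue bottle with a red nozzle, 36 mm diameter, 95 mm tall, standing loose among the parts. Origin: centre of its underside. Not to be moved.
- cartridge: Bystander: white and grey sealant cartridge, 50 mm diameter, 235 mm tall with its nozzle, standing loose at the left side of the bench. Origin: centre of its underside. Not to be moved.
Things that resemble listed ones, but are neither listed nor needed, are in the scene too. Leave any purple look-alike of the pulley alone. Leave any red look-alike of the cap alone.

How it is judged:
At the end, for the whole second after the job is handed in: Tall spindle: flanged hub, roller, cap with undersides 12, 42, 86 mm above the bench; short spindle: pulley, collar at 12, 38 mm. Each within 6 mm of the post axis, 4 mm of its height, level within 0.1 rad, at rest (horizontal distance between each of flange, roller, cap and tall_spindle below 0.006 m and z of flange in the frame of tall_spindle between 0.008 and 0.016 m and angle between each of flange, roller, cap, pulley, collar's own z axis and vertical below 0.1 rad and linear speed of each of flange, roller, cap, pulley, collar below 0.02 m/s and z of roller in the frame of tall_spindle between 0.038 and 0.046 m and z of cap in the frame of tall_spindle between 0.082 and 0.09 m and horizontal distance between each of pulley, collar and short_spindle below 0.006 m and z of pulley in the frame of short_spindle between 0.008 and 0.016 m and z of collar in the frame of short_spindle between 0.034 and 0.042 m); the robot touches nothing.
It fails at once if the glue bottle is knocked over or pushed more than 40 mm (angle between glue_bottle's own z axis and vertical above 0.5 rad or distance of glue_bottle from where it was at the start of the episode above 0.04 m).
It fails at once if the sealant cartridge is knocked over or pushed more than 40 mm (angle between cartridge's own z axis and vertical above 0.5 rad or distance of cartridge from where it was at the start of the episode above 0.04 m).
It also fails if it takes over 138 s, if anything falls off the work surface, if the arm or the gripper's body presses on something with over 40 N, if the wrist force passes 120 N, or if a joint passes its speed limit or range.

## Working session

There is one attempt and no reset: what is moved stays moved. The work goes in short steps, Python scripts to look and compute and a tool call to move; the robot and the scene stay as the last step left them, time stands still between calls to the robot, and variables do not carry over. Pictures are saved under pics/ and viewed, at most 14 in all, crops included, and the job is handed in when it is done.

Besides the shell and the picture viewer there is one more tool, called after "Emit:" by a JSON object that holds its "api" and its "payload", one argument or row to a line. arm_command: Moves the arm, as the interface text tells. Its arguments: {"type":"object","properties":{"linear":{"type":"array","items":{"type":"array","items":{"type":"number"}}},"twist":{"type":"array","items":{"type":"number"}},"claw":{"type":"array","items":{"type":"number"}},"force":{"type":"number"}},"required":["linear","twist","claw"]}

```bash
mkdir -p pics; ls; cat > h.py <<'E'
import numpy as np, cv2
from plant import env
from scipy.spatial.transform import Rotation as R
def snap(n,f):
    im,d=env.camera(n); cv2.imwrite(f'pics/{f}.png',im); np.save(f'pics/{f}.npy',d); return im,d
def world(n,d):
    p=env.camera_params(n);M=np.array(p['mtx']);E=np.array(p['extrinsics']);k=p['k1']
    v,u=np.mgrid[0:d.shape[0],0:d.shape[1]]
    x=(u-M[0,2])/M[0,0];y=(v-M[1,2])/M[1,1]
    a,b=x.copy(),y.copy()
    for _ in range(10):
        s=1+k*(a*a+b*b);a=x/s;b=y/s
    P=np.stack([a*d,b*d,d],-1)-E[:3,3]
    W=P@E[:3,:3]; W[d==0]=np.nan
    return W
E
python3 - <<'E'
from h import *
for n in('top','scene'):
    im,d=snap(n,n+'0');p=env.camera_params(n);print(p)
s=env.observe();print(s['tcp_pos'],R.from_rotvec(s['tcp_rot']).as_matrix().round(3),s['width'],s['force'],s['time'])
E
```

```text
pics
{'mtx': array([[473.21623674,   0.        , 311.14187609],
       [  0.        , 473.21623674, 244.76366648],
       [  0.        ,   0.        ,   1.        ]]), 'k1': -0.08589834845324815, 'extrinsics': array([[-1.47358729e-02, -9.99891368e-01, -3.26011475e-04,
         8.91366165e-02],
       [-9.94161360e-01,  1.46862813e-02, -1.06899505e-01,
         5.05678466e-01],
       [ 1.06892680e-01, -1.25114950e-03, -9.94269777e-01,
         1.07592330e+00],
       [ 0.00000000e+00,  0.00000000e+00,  0.00000000e+00,
         1.00000000e+00]])}
{'mtx': array([[585.19211512,   0.        , 322.925089  ],
       [  0.        , 585.19211512, 243.40873052],
       [  0.        ,   0.        ,   1.        ]]), 'k1': 0.014310725227507865, 'extrinsics': array([[ 0.68408583,  0.72939943, -0.0017483 , -0.43389376],
       [ 0.55427178, -0.52139299, -0.64879283, -0.22126915],
       [-0.47414067,  0.44286095, -0.76096308,  1.49200815],
       [ 0.        ,  0.        ,  0.        ,  1.        ]])}
[0.17313812 0.62598724 0.25249258] [[-0.964  0.267 -0.   ]
 [ 0.267  0.964 -0.002]
 [-0.    -0.002 -1.   ]] 1.0004137001037299 [ 0.19992994 -0.3907046  -0.23760699] 0.1
```

View pics/top0.png

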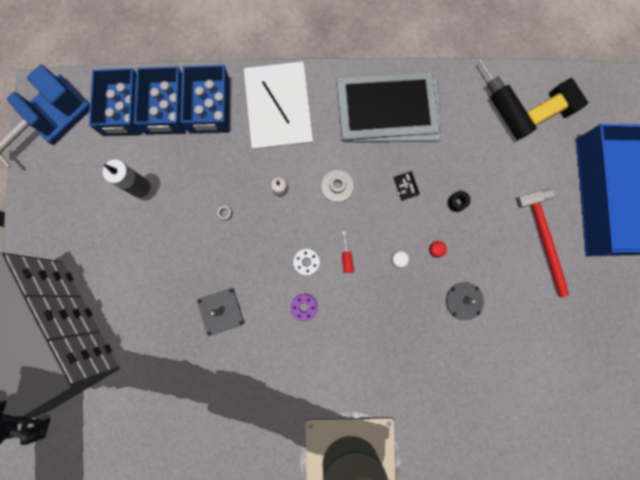

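View pics/scene0.png

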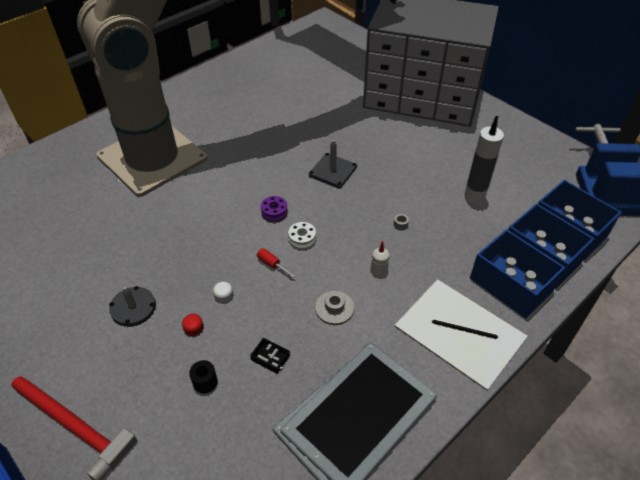

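The top view shows:
- **Parts:** flange (337,185), roller (459,201), collar (224,213).
- **Pulley candidates:** white/aluminium at (306,262) and purple at (304,307). I pick the aluminium one, because the purple one is the look-alike.
- **Cap candidates:** white/aluminium at (401,259) and red at (438,249). I pick the aluminium one.
- **Spindles:** tall/square at (220,312), short/round at (465,300).
- **Bystanders:** glue bottle (279,186), cartridge (115,170).

Next I'll confirm these in one enlarged crop and measure.

```bash
python3 - <<'E'
from h import *
im=cv2.imread('pics/top0.png')
cv2.imwrite('pics/crop0.png',cv2.resize(im[150:345,190:490],None,fx=2.66,fy=2.66,interpolation=cv2.INTER_CUBIC))
W={n:world(n,np.load(f'pics/{n}0.npy')) for n in('top','scene')}
T=W['top']
obj=dict(flange=(337,185,.030,.040,.02),roller=(459,201,.044,.046,.023),cap=(401,259,.024,.04,.02),red=(438,249,.024,.04,.02),pulley=(306,262,.026,.062,.031),purple=(304,307,.026,.062,.031),collar=(224,213,.02,.034,.017),glue=(279,186,.06,.036,.018),cart=(115,170,.15,.05,.025),tall=(220,312,.012,.09,.05),short=(465,300,.012,.09,.045),driver=(348,258,.01,.03,.03))
for k,(u,v,h,D,r) in obj.items():
    c0=np.nanmedian(T[v-2:v+3,u-2:u+3].reshape(-1,3),0)
    for n in W:
        P=W[n].reshape(-1,3);m=(np.hypot(*(P[:,:2]-c0[:2]).T)<.065)
        m&=(P[:,2]>h-.006)&(P[:,2]<h+(.006 if k!='glue' and k!='cart' else .2))
        Q=P[m]
        if len(Q)<8: print(k,n,'few',c0.round(3));continue
        # cluster nearest, refine
        c=c0[:2]
        for _ in range(5):
            s=np.hypot(*(Q[:,:2]-c).T)<D/2+.012; (c,rr)=cv2.minEnclosingCircle(Q[s][:,:2].astype(np.float32)*1000); c=np.array(c)/1000
        print(k,n,s.sum(),c.round(4),'r',round(rr,1),'mean',Q[s].mean(0).round(4),'maxz',Q[s][:,2].max().round(4))
P=T.reshape(-1,3);m=(np.abs(P[:,2])<.01);print('table z',np.nanmedian(P[m,2]))
# posts
for k,lo,(u,v) in(('tall',.03,(220,312)),('short',.03,(465,300))):
    c0=np.nanmedian(T[v-2:v+3,u-2:u+3].reshape(-1,3),0)
    for n in W:
        P=W[n].reshape(-1,3);m=(np.hypot(*(P[:,:2]-c0[:2]).T)<.05)&(P[:,2]>lo)&(P[:,2]<.12)
        print(k,'post',n,m.sum(),P[m].mean(0).round(4),P[m].min(0).round(4),P[m].max(0).round(4))
E
```

```text
flange top 161 [0.6526 0.0169] r 20.1 mean [0.652  0.0173 0.0304] maxz 0.0358
flange scene 200 [0.651  0.0145] r 20.6 mean [0.6518 0.0139 0.0281] maxz 0.0335
roller top 240 [ 0.6056 -0.27  ] r 23.7 mean [ 0.6055 -0.2693  0.0438] maxz 0.0496
roller scene 383 [ 0.6058 -0.2726] r 24.1 mean [ 0.6068 -0.2731  0.0428] maxz 0.048
cap top 197 [ 0.4723 -0.1261] r 20.2 mean [ 0.4718 -0.1248  0.0259] maxz 0.03
cap scene 238 [ 0.4722 -0.1306] r 20.2 mean [ 0.4737 -0.1311  0.0248] maxz 0.0296
red top 201 [ 0.4945 -0.2179] r 20.1 mean [ 0.4941 -0.2165  0.0259] maxz 0.03
red scene 277 [ 0.4941 -0.2212] r 20.3 mean [ 0.4961 -0.2216  0.0249] maxz 0.0299
pulley top 475 [0.4685 0.0932] r 30.7 mean [0.4684 0.0932 0.0265] maxz 0.0318
pulley scene 426 [0.4677 0.092 ] r 33.3 mean [0.4684 0.0901 0.0243] maxz 0.0299
purple top 496 [0.3625 0.101 ] r 30.9 mean [0.3626 0.1008 0.0264] maxz 0.0319
purple scene 372 [0.3633 0.0993] r 33.6 mean [0.362  0.0979 0.0241] maxz 0.0297
collar top 95 [0.5902 0.2878] r 17.5 mean [0.5895 0.2878 0.0202] maxz 0.0255
collar scene 88 [0.5879 0.2847] r 17.7 mean [0.5892 0.2842 0.0
[... 513 characters left out ...]
6.3 mean [ 0.3703 -0.2775  0.0122] maxz 0.0177
short scene 1200 [ 0.3698 -0.282 ] r 47.0 mean [ 0.3738 -0.2828  0.011 ] maxz 0.0169
driver top 25 [ 4.742e-01 -3.000e-04] r 25.3 mean [0.4728 0.0032 0.0101] maxz 0.0155
driver scene 75 [ 0.4764 -0.0104] r 26.0 mean [ 0.4802 -0.0098  0.0123] maxz 0.0159
table z 0.0005292966327154166
tall post top 77 [0.355  0.2945 0.0769] [0.3472 0.2897 0.0302] [0.3619 0.3049 0.1035]
tall post scene 135 [0.3568 0.2918 0.0657] [0.3478 0.2842 0.0304] [0.3643 0.2995 0.1016]
short post top 61 [ 0.3703 -0.2759  0.0538] [ 0.3633 -0.2827  0.0305] [ 0.3771 -0.2704  0.0697]
short post scene 112 [ 0.3735 -0.2824  0.0494] [ 0.3642 -0.2896  0.0302] [ 0.3797 -0.2741  0.0674]
```

View pics/crop0.png

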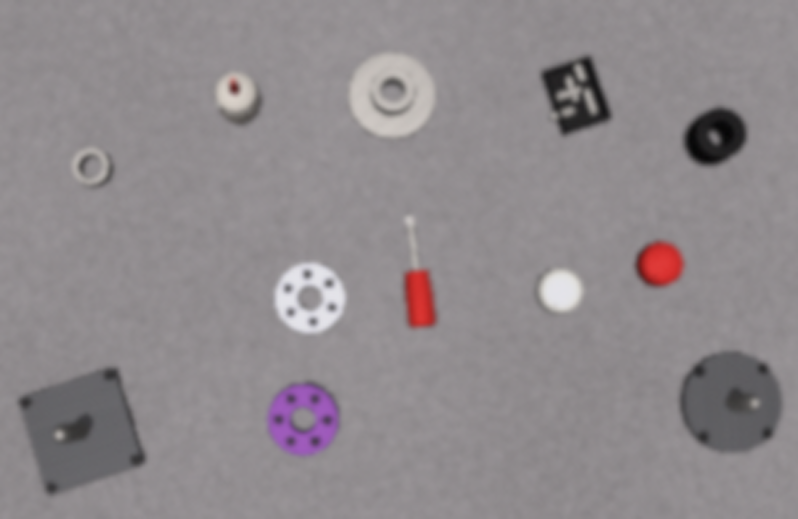

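The crop confirms it: aluminium pulley at crop (310,298), aluminium cap at (560,290), the purple and red look-alikes next to them, and the square tall and round short spindles. I'll move toward the pulley with the jaws half open so I can measure fingertip reach on the way.

Emit:
{"api": "arm_command", "payload": {
  "linear": [
    [0,0,0],
    [0,0,0],
    [-0.0295,-0.0533,0],
    [-0.0295,-0.0533,0],
    [-0.0295,-0.0533,0]
  ],
  "twist": [-7.75,-7.75,0,0,0],
  "claw": [0.5,0.5,0.5,0.5,0.5],
  "force": 40
}}

```text
time: 0.72
tcp_pos: [0.2622, 0.4684, 0.2555]
tcp_rot: [-0.006, 3.139, 0.011]
force: [0.9, -1.4, -1.7]
width: 0.506
grasp_force: 0.0
```

Emit:
{"api": "arm_command", "payload": {
  "linear": [
    [-0.0295,-0.0533,0],
    [-0.0295,-0.0533,0],
    [-0.0295,-0.0533,0],
    [-0.0295,-0.0533,0],
    [-0.0295,-0.0533,0]
  ],
  "twist": [0,0,0,0,0],
  "claw": [0.5,0.5,0.5,0.5,0.5]
}}

```text
time: 1.35
tcp_pos: [0.4102, 0.1985, 0.2533]
tcp_rot: [-0.001, 3.141, 0.0]
force: [0.6, 0.8, -0.2]
width: 0.501
grasp_force: 0.0
```

Emit:
{"api": "arm_command", "payload": {
  "linear": [
    [-0.0295,-0.0533,0],
    [-0.0295,-0.0533,0],
    [0,0,0],
    [0,0,0],
    [0,0,0]
  ],
  "twist": [0,0,0,0,0],
  "claw": [0.5,0.5,0.5,0.5,0.5]
}}

```text
time: 1.98
tcp_pos: [0.4678, 0.0953, 0.2532]
tcp_rot: [0.006, -3.141, -0.001]
force: [-0.6, -0.3, 0.4]
width: 0.502
grasp_force: 0.0
```

```bash
cat >> h.py <<'E'
def st():
    s=env.observe();m=R.from_rotvec(s['tcp_rot']).as_matrix()
    print('t',round(s['time'],2),'tcp',np.round(s['tcp_pos'],4),'xaxis',m[:,0].round(3),'z',m[:,2].round(3),'w',round(s['width'],3),'g',round(s['grasp_force'],1),'F',np.round(s['force'],1));return s,m
def go(x,y,z=None):
    s,m=st();t=np.array([x,y,s['tcp_pos'][2] if z is None else z]);print('tool delta',(m.T@(t-s['tcp_pos'])).round(4))
E
python3 - <<'E'
from h import *
im,d=snap('scene','s1');W=world('scene',d).reshape(-1,3)
s,m=st();print(np.round(s['qpos'],2));go(.4682,.0926)
p=s['tcp_pos']
k=(np.hypot(*(W[:,:2]-p[:2]).T)<.07)&(W[:,2]>.1)&(W[:,2]<.35)
Q=W[k];print(k.sum(),np.percentile(Q[:,2],[0,1,2,5]))
for y in np.arange(-.06,.061,.01):
    a=Q[abs(Q[:,1]-p[1]-y)<.005]
    if len(a):print(round(y,2),len(a),a[:,2].min().round(4),a[a[:,2]<p[2]][:,0].mean().round(3))
ys,xs=np.where(k.reshape(480,640));print(xs.min(),xs.max(),ys.min(),ys.max())
cv2.imwrite('pics/s1c.png',cv2.resize(im[max(0,ys.min()-60):ys.max()+60,max(0,xs.min()-60):xs.max()+60],None,fx=3,fy=3)[:600,:800])
E
```

```text
t 2.02 tcp [0.4679 0.0953 0.2532] xaxis [-1.    -0.004  0.001] z [-0.001  0.    -1.   ] w 0.501 g 0.0 F [-0.1 -0.3  0.2]
[-0.27  0.38  0.02  1.98 -0.01  0.77  1.33]
t 2.02 tcp [0.4679 0.0953 0.2532] xaxis [-1.    -0.004  0.001] z [-0.001  0.    -1.   ] w 0.501 g 0.0 F [-0.1 -0.3  0.2]
tool delta [-0.0003 -0.0027 -0.    ]
1894 [0.2319533  0.23519066 0.23835249 0.24561338]
-0.06 161 0.2827 nan
-0.05 124 0.276 nan
-0.04 180 0.2389 0.468
-0.03 335 0.2323 0.475
-0.02 161 0.2354 0.479
-0.01 47 0.2999 nan
0.0 52 0.304 nan
0.01 98 0.2955 nan
0.02 273 0.232 0.47
0.03 59 0.2349 0.476
0.04 81 0.2734 nan
0.05 182 0.2764 nan
0.06 67 0.2985 nan
265 328 101 169<stdin>:9: RuntimeWarning: Mean of empty slice.
  ret = ret.dtype.type(ret / rcount)
```

View pics/s1c.png

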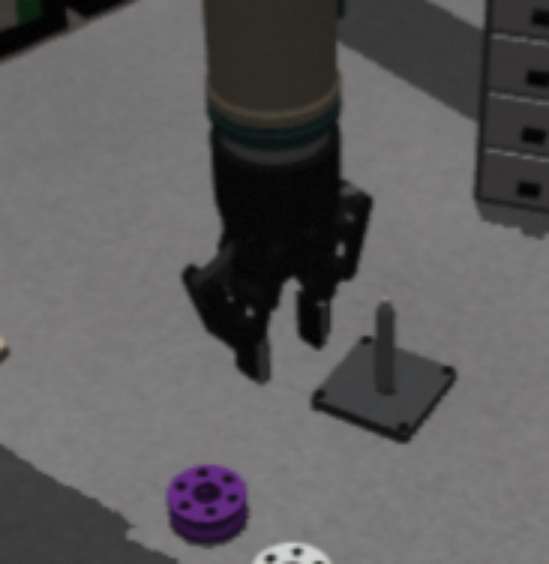

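The crop shows the half-open jaws with tips about 21 mm below the TCP. The pulley is below at the picture's bottom edge and the purple look-alike to its left. Now grasping the pulley.

Emit:
{"api": "arm_command", "payload": {
  "linear": [
    [0,-0.002,0.05],
    [0,0,0.05],
    [0,0,0.05],
    [0,0,0.05],
    [0,0,0.03]
  ],
  "twist": [0,0,0,0,0],
  "claw": [1,1,1,1,1]
}}

```text
time: 2.65
tcp_pos: [0.4652, 0.0906, 0.0331]
tcp_rot: [0.005, -3.131, 0.014]
force: [-0.3, -0.8, 0.0]
width: 1.001
grasp_force: 0.0
```

Emit:
{"api": "arm_command", "payload": {
  "linear": [
    [0,0,0],
    [0,0,0],
    [0,0,0],
    [0,0,0],
    [0,0,0]
  ],
  "twist": [0,0,0,0,0],
  "claw": [1,0.4,0.4,0.4,0.4],
  "force": 40
}}

```text
time: 3.28
tcp_pos: [0.4685, 0.0905, 0.0377]
tcp_rot: [0.004, -3.139, 0.011]
force: [-1.1, 2.0, 7.8]
width: 0.7
grasp_force: 41.2
```

Emit:
{"api": "arm_command", "payload": {
  "linear": [
    [0,0,-0.02],
    [0,0,-0.05],
    [0,0,-0.04],
    [0,0,0],
    [0,0,0]
  ],
  "twist": [0,0,0,0,0],
  "claw": [0.4,0.4,0.4,0.4,0.4]
}}

```text
time: 3.9
tcp_pos: [0.4677, 0.0901, 0.146]
tcp_rot: [0.002, -3.136, 0.013]
force: [-0.1, 0.1, -2.2]
width: 0.692
grasp_force: 44.3
```

```bash
python3 - <<'E'
from h import *
im,d=snap('scene','s2');W=world('scene',d)
s,m=st();p=s['tcp_pos'];go(.370,-.280)
k=(np.hypot(W[...,0]-p[0],W[...,1]-p[1])<.05)&(W[...,2]>.06)&(W[...,2]<.22)
Q=W[k];print(Q[:,2].min(),np.percentile(Q[:,2],[1,3]))
ys,xs=np.where(k);cv2.imwrite('pics/s2c.png',cv2.resize(im[ys.min()-30:ys.max()+40,xs.min()-40:xs.max()+40],None,fx=4,fy=4)[:600,:800])
E
```

```text
t 3.95 tcp [0.4673 0.09   0.1453] xaxis [-1.    -0.001  0.007] z [-0.007 -0.009 -1.   ] w 0.696 g 44.3 F [ 0.2 -0.5 -2.5]
t 3.95 tcp [0.4673 0.09   0.1453] xaxis [-1.    -0.001  0.007] z [-0.007 -0.009 -1.   ] w 0.696 g 44.3 F [ 0.2 -0.5 -2.5]
tool delta [ 0.0978 -0.3698  0.0039]
0.10634598242261588 [0.10946542 0.1115907 ]
```

View pics/s2c.png

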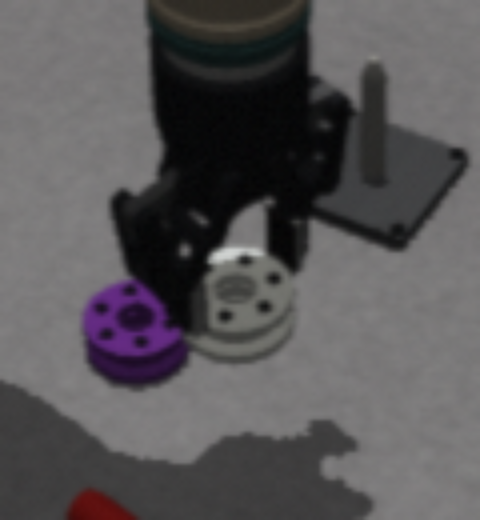

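The pulley is held level by its upper rim, with its underside about 38 mm below the TCP. Carrying it to the short spindle.

Emit:
{"api": "arm_command", "payload": {
  "linear": [
    [0.014,-0.053,0],
    [0.014,-0.053,0],
    [0.014,-0.053,0],
    [0.014,-0.053,0],
    [0.014,-0.053,0]
  ],
  "twist": [0,0,0,0,0],
  "claw": [0.4,0.4,0.4,0.4,0.4]
}}

```text
time: 4.58
tcp_pos: [0.3971, -0.1761, 0.1472]
tcp_rot: [0.002, -3.133, 0.011]
force: [0.7, 0.4, -1.6]
width: 0.693
grasp_force: 44.3
```

Emit:
{"api": "arm_command", "payload": {
  "linear": [
    [0.014,-0.053,0],
    [0.014,-0.052,0],
    [0,0,0],
    [0,0,0],
    [0,0,0]
  ],
  "twist": [0,0,0,0,0],
  "claw": [0.4,0.4,0.4,0.4,0.4]
}}

```text
time: 5.2
tcp_pos: [0.3709, -0.2782, 0.1489]
tcp_rot: [0.006, -3.135, 0.011]
force: [0.2, -0.3, -1.4]
width: 0.69
grasp_force: 44.3
```

```bash
python3 - <<'E'
from h import *
go(.370,-.280)
E
```

```text
t 5.2 tcp [ 0.3709 -0.2782  0.1489] xaxis [-1.    -0.004  0.007] z [-0.007 -0.007 -1.   ] w 0.69 g 44.3 F [ 0.2 -0.3 -1.4]
tool delta [ 0.0009 -0.0018  0.    ]
```

Emit:
{"api": "arm_command", "payload": {
  "linear": [
    [0.001,-0.001,0.03],
    [0,0,0.02],
    [0,0,0.015],
    [0,0,0.015],
    [0,0,0.01]
  ],
  "twist": [0,0,0,0,0],
  "claw": [0.4,0.4,0.4,0.4,0.4]
}}

```text
time: 5.82
tcp_pos: [0.3696, -0.2803, 0.0588]
tcp_rot: [0.006, -3.135, 0.012]
force: [0.2, -0.1, -1.6]
width: 0.694
grasp_force: 44.3
```

Emit:
{"api": "arm_command", "payload": {
  "linear": [
    [0,0,0.005],
    [0,0,0],
    [0,0,0],
    [0,0,0],
    [0,0,0]
  ],
  "twist": [0,0,0,0,0],
  "claw": [0.4,0.4,0.4,0.4,0.4]
}}

```text
time: 6.45
tcp_pos: [0.3692, -0.2819, 0.0547]
tcp_rot: [0.001, -3.136, 0.013]
force: [0.5, 0.5, -0.9]
width: 0.696
grasp_force: 44.3
```

Emit:
{"api": "arm_command", "payload": {
  "linear": [
    [0,0,0.003],
    [0,0,0],
    [0,0,0],
    [0,0,0],
    [0,0,0]
  ],
  "twist": [0,0,0,0,0],
  "claw": [0.4,0.9,1,1,1]
}}

```text
time: 7.08
tcp_pos: [0.369, -0.2819, 0.0515]
tcp_rot: [0.002, -3.136, 0.013]
force: [-0.2, -0.0, 0.4]
width: 0.998
grasp_force: 0.0
```

Emit:
{"api": "arm_command", "payload": {
  "linear": [
    [0,0,-0.03],
    [0,0,-0.05],
    [0,0,-0.05],
    [0,0,-0.02],
    [0,0,0]
  ],
  "twist": [0,0,0,0,0],
  "claw": [1,1,1,1,1]
}}

```text
time: 7.7
tcp_pos: [0.3706, -0.2812, 0.2028]
tcp_rot: [0.001, -3.139, 0.017]
force: [0.3, -0.4, -0.2]
width: 1.001
grasp_force: 0.0
```

```bash
python3 - <<'E'
from h import *
for n in('top','scene'):
    im,d=snap(n,n+'3');W=world(n,d).reshape(-1,3)
    k=(np.hypot(W[:,0]-.37,W[:,1]+.28)<.04)&(W[:,2]>.028)&(W[:,2]<.045)
    print(n,k.sum(),W[k].mean(0).round(4), cv2.minEnclosingCircle(W[k][:,:2].astype(np.float32)*1000))
go(.589,.2865)
E
```

```text
top 347 [ 0.3693 -0.2733  0.038 ] ((368.2987365722656, -281.0536804199219), 31.001028060913086)
scene 579 [ 0.372  -0.2851  0.0366] ((367.861328125, -284.8576965332031), 32.81873321533203)
t 7.8 tcp [ 0.3693 -0.2804  0.2009] xaxis [-1.    -0.001  0.007] z [-0.007 -0.008 -1.   ] w 0.997 g 0.0 F [ 0.3 -0.3  0.3]
tool delta [-0.2201  0.5667 -0.006 ]
```

Pulley is home: its top is at 38 mm. Next the collar.

Emit:
{"api": "arm_command", "payload": {
  "linear": [
    [-0.022,0.0567,0],
    [-0.022,0.0567,0],
    [-0.022,0.0567,0],
    [-0.022,0.0567,0],
    [-0.022,0.0567,0]
  ],
  "twist": [0,0,0,0,0],
  "claw": [0.75,0.75,0.75,0.75,0.75]
}}

```text
time: 8.43
tcp_pos: [0.4792, 0.0048, 0.1968]
tcp_rot: [0.002, -3.133, 0.014]
force: [0.8, -0.2, 0.0]
width: 0.75
grasp_force: 0.0
```

Emit:
{"api": "arm_command", "payload": {
  "linear": [
    [-0.022,0.0567,0],
    [-0.022,0.0567,0],
    [-0.022,0.0567,0],
    [-0.022,0.0567,0],
    [-0.022,0.0567,0]
  ],
  "twist": [0,0,0,0,0],
  "claw": [0.75,0.75,0.75,0.75,0.75]
}}

```text
time: 9.05
tcp_pos: [0.5889, 0.288, 0.193]
tcp_rot: [0.002, -3.133, 0.017]
force: [0.8, 0.2, 0.2]
width: 0.748
grasp_force: 0.0
```

Emit:
{"api": "arm_command", "payload": {
  "linear": [
    [0,0,0.03],
    [0,0,0.03],
    [0,0,0.03],
    [0,0,0],
    [0,0,0]
  ],
  "twist": [0,0,0,0,0],
  "claw": [0.75,0.75,0.75,0.75,0.75]
}}

```text
time: 9.68
tcp_pos: [0.5887, 0.2861, 0.1053]
tcp_rot: [0.002, -3.135, 0.013]
force: [0.8, 0.5, 0.0]
width: 0.749
grasp_force: 0.0
```

```bash
python3 - <<'E'
from h import *
go(.589,.2865,.026)
E
```

```text
t 9.68 tcp [0.5887 0.2861 0.1053] xaxis [-1.    -0.001  0.006] z [-0.006 -0.008 -1.   ] w 0.749 g 0.0 F [0.8 0.5 0. ]
tool delta [-0.0008  0.001   0.0793]
```

Emit:
{"api": "arm_command", "payload": {
  "linear": [
    [0,0,0.025],
    [0,0,0.025],
    [0,0,0.015],
    [0,0,0.013],
    [0,0,0]
  ],
  "twist": [0,0,0,0,0],
  "claw": [0.75,0.75,0.75,0.75,0.75]
}}

```text
time: 10.3
tcp_pos: [0.588, 0.2851, 0.027]
tcp_rot: [0.002, -3.135, 0.014]
force: [0.3, 0.1, -0.5]
width: 0.756
grasp_force: 0.0
```

Emit:
{"api": "arm_command", "payload": {
  "linear": [
    [0,0,0],
    [0,0,0],
    [0,0,0],
    [0,0,0],
    [0,0,0]
  ],
  "twist": [0,0,0,0,0],
  "claw": [0.1,0.1,0.1,0.1,0.1]
}}

```text
time: 10.92
tcp_pos: [0.5889, 0.2859, 0.0287]
tcp_rot: [0.002, -3.137, 0.011]
force: [-1.1, 0.5, 6.0]
width: 0.381
grasp_force: 39.6
```

Emit:
{"api": "arm_command", "payload": {
  "linear": [
    [0,0,-0.02],
    [0,0,-0.05],
    [0,0,-0.05],
    [0,0,-0.03],
    [0,0,0]
  ],
  "twist": [0,0,0,0,0],
  "claw": [0.1,0.1,0.1,0.1,0.1]
}}

```text
time: 11.55
tcp_pos: [0.5908, 0.2874, 0.1813]
tcp_rot: [-0.001, 3.142, -0.008]
force: [-0.9, -0.2, -0.1]
width: 0.38
grasp_force: 40.0
```

```bash
python3 - <<'E'
from h import *
go(.3695,-.2805)
E
```

```text
t 11.55 tcp [0.5908 0.2874 0.1813] xaxis [-1.    -0.001 -0.   ] z [ 0.    -0.005 -1.   ] w 0.38 g 40.0 F [-0.9 -0.2 -0.1]
tool delta [ 0.2218 -0.5677  0.003 ]
```

Emit:
{"api": "arm_command", "payload": {
  "linear": [
    [0.0222,-0.0568,0],
    [0.0222,-0.0568,0],
    [0.0222,-0.0568,0],
    [0.0222,-0.0568,0],
    [0.0222,-0.0568,0]
  ],
  "twist": [0,0,0,0,0],
  "claw": [0.1,0.1,0.1,0.1,0.1]
}}

```text
time: 12.18
tcp_pos: [0.4768, 0.0004, 0.1798]
tcp_rot: [0.002, -3.134, 0.014]
force: [0.7, -2.1, -0.1]
width: 0.38
grasp_force: 40.0
```

Emit:
{"api": "arm_command", "payload": {
  "linear": [
    [0.0222,-0.0568,0],
    [0.0222,-0.0568,0],
    [0.0222,-0.0568,0],
    [0.0222,-0.0568,0],
    [0.0222,-0.0568,0]
  ],
  "twist": [0,0,0,0,0],
  "claw": [0.1,0.1,0.1,0.1,0.1]
}}

```text
time: 12.8
tcp_pos: [0.3662, -0.2831, 0.1829]
tcp_rot: [0.002, -3.135, 0.012]
force: [1.0, -1.6, -1.3]
width: 0.381
grasp_force: 40.0
```

Emit:
{"api": "arm_command", "payload": {
  "linear": [
    [0,0,0.03],
    [0,0,0.03],
    [0,0,0.01],
    [0,0,0],
    [0,0,0]
  ],
  "twist": [0,0,0,0,0],
  "claw": [0.1,0.1,0.1,0.1,0.1]
}}

```text
time: 13.42
tcp_pos: [0.368, -0.2823, 0.1141]
tcp_rot: [0.003, -3.137, 0.014]
force: [0.4, 0.7, -0.9]
width: 0.379
grasp_force: 40.1
```

```bash
python3 - <<'E'
from h import *
for n in('top','scene'):
    im,d=snap(n,n+'4');W=world(n,d);P=W.reshape(-1,3)
    k=(np.hypot(P[:,0]-.37,P[:,1]+.28)<.02)&(P[:,2]>.072)&(P[:,2]<.16)
    print(n,P[k][:,2].min())
cv2.imwrite('pics/s4c.png',cv2.resize(im[190:350,40:230],None,fx=3.7,fy=3.7))
go(.3695,-.2805,.0287+.038)
E
```

```text
top 0.09368802922956093
scene 0.08251175787905947
t 13.53 tcp [ 0.368  -0.2825  0.1143] xaxis [-1.    -0.001  0.004] z [-0.004 -0.009 -1.   ] w 0.381 g 40.1 F [ 0.9  0.3 -0.6]
tool delta [-0.0018  0.0024  0.0475]
```

View pics/s4c.png

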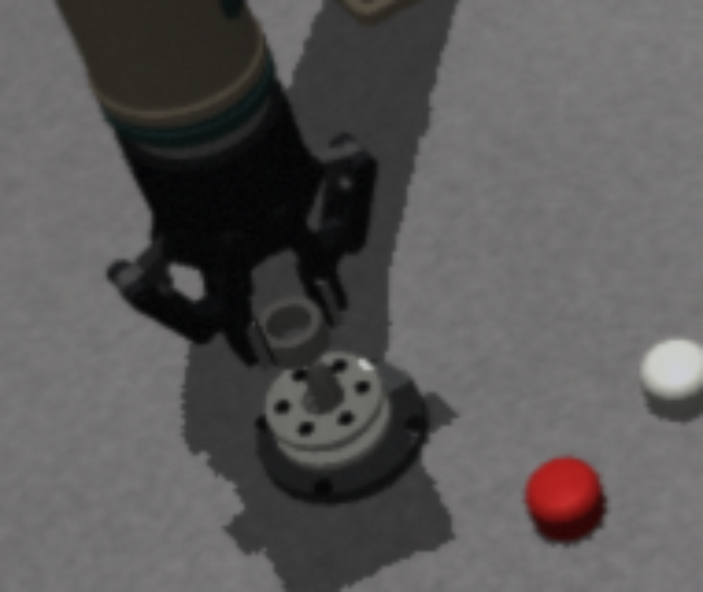

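The collar is held level over the post at about (320,380) in the crop, and the pulley sits flat on the round base. Lowering and releasing.

Emit:
{"api": "arm_command", "payload": {
  "linear": [
    [-0.0015,0.002,0.01],
    [0,0,0.01],
    [0,0,0.01],
    [0,0,0.01],
    [0,0,0.005]
  ],
  "twist": [0,0,0,0,0],
  "claw": [0.1,0.1,0.1,0.1,0.1]
}}

```text
time: 14.15
tcp_pos: [0.3683, -0.2804, 0.0675]
tcp_rot: [0.002, -3.135, 0.012]
force: [0.5, 0.1, -0.0]
width: 0.381
grasp_force: 40.1
```

Emit:
{"api": "arm_command", "payload": {
  "linear": [
    [0,0,0],
    [0,0,0],
    [0,0,0],
    [0,0,0],
    [0,0,0]
  ],
  "twist": [0,0,0,0,0],
  "claw": [0.1,0.5,0.7,0.7,0.7]
}}

```text
time: 14.78
tcp_pos: [0.3686, -0.2808, 0.0685]
tcp_rot: [0.002, -3.136, 0.013]
force: [0.7, -0.7, 0.7]
width: 0.701
grasp_force: 0.0
```

Emit:
{"api": "arm_command", "payload": {
  "linear": [
    [0,0,-0.03],
    [0,0,-0.05],
    [0,0,-0.05],
    [0,0,0],
    [0,0,0]
  ],
  "twist": [0,0,0,0,0],
  "claw": [0.7,0.7,0.7,0.7,0.7]
}}

```text
time: 15.4
tcp_pos: [0.3688, -0.2796, 0.1982]
tcp_rot: [0.001, -3.135, 0.013]
force: [0.4, -0.4, -1.2]
width: 0.696
grasp_force: 0.0
```

```bash
python3 - <<'E'
from h import *
for n in('top','scene'):
    im,d=snap(n,n+'5');W=world(n,d).reshape(-1,3)
    k=(np.hypot(W[:,0]-.37,W[:,1]+.28)<.03)&(W[:,2]>.048)&(W[:,2]<.064)
    r=np.hypot(W[:,0]-.3695,W[:,1]+.2815);q=k&(r>.011)
    print(n,q.sum(),W[q].mean(0).round(4),np.percentile(W[q][:,2],[5,50,95]).round(4))
cv2.imwrite('pics/s5c.png',cv2.resize(im[250:350,80:190],None,fx=4,fy=4))
go(.652,.016)
E
```

```text
top 67 [ 0.3708 -0.2706  0.0566] [0.0498 0.0573 0.0609]
scene 155 [ 0.3707 -0.2841  0.0547] [0.0487 0.0558 0.0595]
t 15.5 tcp [ 0.3684 -0.2792  0.1973] xaxis [-1.    -0.001  0.008] z [-0.008 -0.007 -1.   ] w 0.7 g 0.0 F [ 0.2 -0.9  0.4]
tool delta [-0.2838  0.2949 -0.0043]
```

View pics/s5c.png

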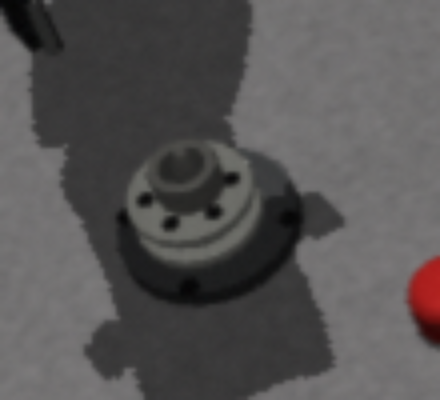

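The short stack is done: the collar sits level on the pulley, its top at about 58 mm. Next the flange.

Emit:
{"api": "arm_command", "payload": {
  "linear": [
    [-0.0405,0.042,0],
    [-0.0405,0.042,0],
    [-0.0405,0.042,0],
    [-0.0405,0.042,0],
    [-0.0405,0.042,0]
  ],
  "twist": [0,0,0,0,0],
  "claw": [0.8,0.8,0.8,0.8,0.8]
}}

```text
time: 16.12
tcp_pos: [0.5719, -0.0678, 0.1937]
tcp_rot: [0.002, -3.133, 0.013]
force: [0.8, -0.9, -0.4]
width: 0.803
grasp_force: 0.0
```

Emit:
{"api": "arm_command", "payload": {
  "linear": [
    [-0.0405,0.042,0],
    [-0.0405,0.042,0],
    [0,0,0.03],
    [0,0,0.03],
    [0,0,0.03]
  ],
  "twist": [0,0,0,0,0],
  "claw": [0.8,0.8,0.8,0.8,0.8]
}}

```text
time: 16.75
tcp_pos: [0.6508, 0.0142, 0.1012]
tcp_rot: [0.003, -3.132, 0.014]
force: [-0.3, -0.5, 0.1]
width: 0.803
grasp_force: 0.0
```

Emit:
{"api": "arm_command", "payload": {
  "linear": [
    [0,0,0.015],
    [0,0,0.01],
    [0,0,0],
    [0,0,0],
    [0,0,0]
  ],
  "twist": [0,0,0,0,0],
  "claw": [0.8,0.8,0.8,0.8,0.8]
}}

```text
time: 17.38
tcp_pos: [0.6525, 0.0137, 0.0803]
tcp_rot: [0.001, -3.138, 0.013]
force: [0.5, 0.5, -1.1]
width: 0.799
grasp_force: 0.0
```

```bash
python3 - <<'E'
from h import *
go(.652,.016,.036)
E
```

```text
t 17.38 tcp [0.6525 0.0137 0.0803] xaxis [-1.    -0.001  0.004] z [-0.004 -0.008 -1.   ] w 0.799 g 0.0 F [ 0.5  0.5 -1.1]
tool delta [0.0003 0.0026 0.0443]
```

Emit:
{"api": "arm_command", "payload": {
  "linear": [
    [0,0.002,0.015],
    [0,0,0.015],
    [0,0,0.0135],
    [0,0,0],
    [0,0,0]
  ],
  "twist": [0,0,0,0,0],
  "claw": [0.8,0.8,0.8,0.8,0.8]
}}

```text
time: 18.0
tcp_pos: [0.6517, 0.0155, 0.0357]
tcp_rot: [0.002, -3.136, 0.013]
force: [0.6, 0.7, -0.2]
width: 0.803
grasp_force: 0.0
```

Emit:
{"api": "arm_command", "payload": {
  "linear": [
    [0,0,0],
    [0,0,0],
    [0,0,0],
    [0,0,0],
    [0,0,0]
  ],
  "twist": [0,0,0,0,0],
  "claw": [0.1,0.1,0.1,0.1,0.1],
  "force": 60
}}

```text
time: 18.62
tcp_pos: [0.6523, 0.0163, 0.0371]
tcp_rot: [0.002, -3.138, 0.011]
force: [-0.8, 0.8, 5.1]
width: 0.441
grasp_force: 59.7
```

Emit:
{"api": "arm_command", "payload": {
  "linear": [
    [0,0,-0.02],
    [0,0,-0.04],
    [0,0,-0.04],
    [0,0,-0.04],
    [0,0,-0.01]
  ],
  "twist": [0,0,0,0,0],
  "claw": [0.1,0.1,0.1,0.1,0.1]
}}

```text
time: 19.25
tcp_pos: [0.6539, 0.0166, 0.1891]
tcp_rot: [0.001, -3.141, 0.013]
force: [0.2, -0.1, -5.1]
width: 0.439
grasp_force: 61.3
```

```bash
python3 - <<'E'
from h import *
im,d=snap('scene','s6');W=world('scene',d)
go(.3545,.2915);p=env.observe()['tcp_pos']
k=(np.hypot(W[...,0]-p[0],W[...,1]-p[1])<.06)&(W[...,2]>.06)&(W[...,2]<.26)
Q=W[k];print(Q[:,2].min())
ys,xs=np.where(k);cv2.imwrite('pics/s6c.png',cv2.resize(im[ys.min()-30:ys.max()+40,xs.min()-40:xs.max()+40],None,fx=3,fy=3)[:600,:800])
E
```

```text
t 19.3 tcp [0.6535 0.0164 0.1886] xaxis [-1.    -0.001  0.002] z [-0.002 -0.008 -1.   ] w 0.441 g 61.4 F [-0.4  0.4 -3.8]
tool delta [ 0.2988  0.2753 -0.0018]
0.1493963378955267
```

View pics/s6c.png

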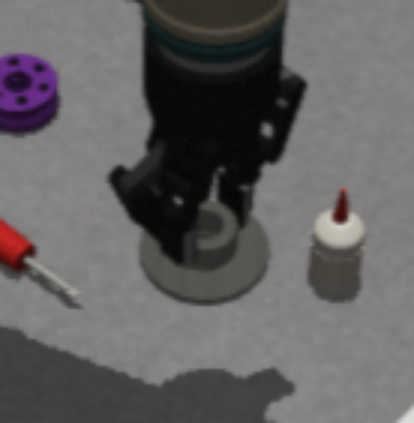

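The flange is held level with its underside at about 0.15 m, and the glue bottle is clear. Carrying it to the tall spindle.

Emit:
{"api": "arm_command", "payload": {
  "linear": [
    [0.0427,0.0393,0],
    [0.0427,0.0393,0],
    [0.0427,0.0393,0],
    [0.0427,0.0393,0],
    [0.0427,0.0393,0]
  ],
  "twist": [0,0,0,0,0],
  "claw": [0.1,0.1,0.1,0.1,0.1]
}}

```text
time: 19.92
tcp_pos: [0.4364, 0.2132, 0.1841]
tcp_rot: [0.001, -3.133, 0.015]
force: [-0.4, 1.5, -4.7]
width: 0.441
grasp_force: 61.4
```

Emit:
{"api": "arm_command", "payload": {
  "linear": [
    [0.0427,0.0393,0],
    [0.0427,0.0393,0],
    [0,0,0],
    [0,0,0.01],
    [0,0,0]
  ],
  "twist": [0,0,0,0,0],
  "claw": [0.1,0.1,0.1,0.1,0.1]
}}

```text
time: 20.55
tcp_pos: [0.3535, 0.2892, 0.1738]
tcp_rot: [-0.002, -3.134, 0.018]
force: [0.7, 0.3, -4.4]
width: 0.439
grasp_force: 61.5
```

```bash
python3 - <<'E'
from h import *
go(.3545,.2920,.060)
E
```

```text
t 20.55 tcp [0.3535 0.2892 0.1738] xaxis [-1.     0.002  0.008] z [-0.008 -0.011 -1.   ] w 0.439 g 61.5 F [ 0.7  0.3 -4.4]
tool delta [-0.0019  0.0041  0.1137]
```

Emit:
{"api": "arm_command", "payload": {
  "linear": [
    [-0.0015,0.003,0.02],
    [0,0,0.015],
    [0,0,0.012],
    [0,0,0.012],
    [0,0,0.012]
  ],
  "twist": [0,0,0,0,0],
  "claw": [0.1,0.1,0.1,0.1,0.1]
}}

```text
time: 21.18
tcp_pos: [0.3549, 0.2951, 0.1039]
tcp_rot: [0.002, -3.137, 0.009]
force: [-1.0, 4.5, -2.2]
width: 0.436
grasp_force: 61.8
```

```bash
python3 - <<'E'
from h import *
go(.3545,.2920,.060)
E
```

```text
t 21.18 tcp [0.3549 0.2951 0.1039] xaxis [-1.    -0.001  0.005] z [-0.005 -0.005 -1.   ] w 0.436 g 61.8 F [-1.   4.5 -2.2]
tool delta [ 0.0002 -0.0029  0.0439]
```

Emit:
{"api": "arm_command", "payload": {
  "linear": [
    [0,0.002,0.012],
    [0,0,0.012],
    [0,0,0.01],
    [0,0,0.006],
    [0,0,0]
  ],
  "twist": [0,0,0,0,0],
  "claw": [0.1,0.1,0.1,0.1,0.1]
}}

```text
time: 21.8
tcp_pos: [0.3539, 0.2954, 0.0637]
tcp_rot: [0.002, -3.135, 0.014]
force: [1.3, 2.0, -5.3]
width: 0.44
grasp_force: 61.5
```

```bash
python3 - <<'E'
from h import *
go(.3545,.2950,.060)
E
```

```text
t 21.8 tcp [0.3539 0.2954 0.0637] xaxis [-1.    -0.001  0.006] z [-0.006 -0.009 -1.   ] w 0.44 g 61.5 F [ 1.3  2.  -5.3]
tool delta [-0.0006 -0.0003  0.0037]
```

Emit:
{"api": "arm_command", "payload": {
  "linear": [
    [0,0.001,0.003],
    [0,0,0],
    [0,0,0],
    [0,0,0],
    [0,0,0]
  ],
  "twist": [0,0,0,0,0],
  "claw": [0.1,0.1,0.7,0.8,0.8]
}}

```text
time: 22.42
tcp_pos: [0.3542, 0.2964, 0.0615]
tcp_rot: [0.002, -3.136, 0.013]
force: [0.0, 0.6, -0.1]
width: 0.801
grasp_force: 0.0
```

Emit:
{"api": "arm_command", "payload": {
  "linear": [
    [0,0,-0.02],
    [0,0,-0.05],
    [0,0,-0.05],
    [0,0,-0.04],
    [0,0,0]
  ],
  "twist": [0,0,0,0,0],
  "claw": [0.8,0.8,0.8,0.8,0.8]
}}

```text
time: 23.05
tcp_pos: [0.3564, 0.2989, 0.224]
tcp_rot: [0.001, -3.141, 0.006]
force: [0.4, 0.5, 0.0]
width: 0.801
grasp_force: 0.0
```

```bash
python3 - <<'E'
from h import *
for n in('top','scene'):
    im,d=snap(n,n+'7');W=world(n,d);P=W.reshape(-1,3)
    r=np.hypot(P[:,0]-.3545,P[:,1]-.2945)
    for a,b,z0,z1 in((.024,.038,.013,.035),(.012,.019,.03,.06)):
        q=(r>a)&(r<b)&(P[:,2]>z0)&(P[:,2]<z1);print(n,q.sum(),np.percentile(P[q][:,2],[5,50,95]).round(4))
    q=(r<.05)&(P[:,2]>.086)&(P[:,2]<.11);print('post tip',P[q].mean(0).round(4))
cv2.imwrite('pics/s7c.png',cv2.resize(im[120:220,270:400],None,fx=4,fy=4))
go(.6057,-.270)
E
```

```text
top 372 [0.0166 0.0205 0.0235]
top 35 [0.0377 0.0422 0.0455]
post tip [0.3575 0.2962 0.096 ]
scene 230 [0.0144 0.0178 0.0212]
scene 76 [0.0313 0.0383 0.0427]
post tip [0.3555 0.2928 0.0927]
t 23.15 tcp [0.355  0.2973 0.2212] xaxis [-1.    -0.001  0.005] z [-0.005 -0.008 -1.   ] w 0.804 g 0.0 F [ 0.3 -0.4 -0.4]
tool delta [-0.2504 -0.5674  0.0035]
```

View pics/s7c.png

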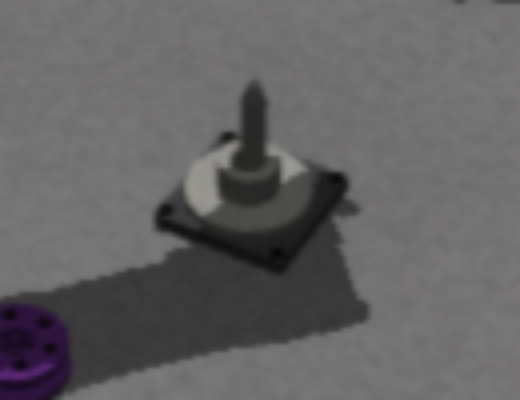

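The flange is home: disc top at 20 mm, hub top at 42 mm. Next the roller.

Emit:
{"api": "arm_command", "payload": {
  "linear": [
    [-0.025,-0.0567,0],
    [-0.025,-0.0567,0],
    [-0.025,-0.0567,0],
    [-0.025,-0.0567,0],
    [-0.025,-0.0567,0]
  ],
  "twist": [0,0,0,0,0],
  "claw": [0.85,0.85,0.85,0.85,0.85]
}}

```text
time: 23.78
tcp_pos: [0.4799, 0.0124, 0.2213]
tcp_rot: [0.002, -3.133, 0.013]
force: [0.9, 0.5, 0.1]
width: 0.852
grasp_force: 0.0
```

Emit:
{"api": "arm_command", "payload": {
  "linear": [
    [-0.025,-0.0567,0],
    [-0.025,-0.0567,0],
    [-0.025,-0.0567,0],
    [-0.025,-0.0567,0],
    [-0.025,-0.0567,0]
  ],
  "twist": [0,0,0,0,0],
  "claw": [0.85,0.85,0.85,0.85,0.85]
}}

```text
time: 24.4
tcp_pos: [0.6053, -0.2705, 0.222]
tcp_rot: [0.002, -3.132, 0.011]
force: [1.2, 0.9, 0.2]
width: 0.848
grasp_force: 0.0
```

Emit:
{"api": "arm_command", "payload": {
  "linear": [
    [0,0,0.04],
    [0,0,0.04],
    [0,0,0.03],
    [0,0,0],
    [0,0,0]
  ],
  "twist": [0,0,0,0,0],
  "claw": [0.85,0.85,0.85,0.85,0.85]
}}

```text
time: 25.02
tcp_pos: [0.6052, -0.2698, 0.1145]
tcp_rot: [0.002, -3.136, 0.013]
force: [0.1, 0.3, 0.3]
width: 0.848
grasp_force: 0.0
```

```bash
python3 - <<'E'
from h import *
go(.6057,-.2705,.040)
E
```

```text
t 25.02 tcp [ 0.6052 -0.2698  0.1145] xaxis [-1.    -0.001  0.006] z [-0.006 -0.008 -1.   ] w 0.848 g 0.0 F [0.1 0.3 0.3]
tool delta [-0.0009 -0.0001  0.0745]
```

Emit:
{"api": "arm_command", "payload": {
  "linear": [
    [0,0,0.025],
    [0,0,0.025],
    [0,0,0.015],
    [0,0,0.01],
    [0,0,0]
  ],
  "twist": [0,0,0,0,0],
  "claw": [0.85,0.85,0.85,0.85,0.85]
}}

```text
time: 25.65
tcp_pos: [0.6045, -0.2705, 0.0394]
tcp_rot: [0.002, -3.136, 0.013]
force: [0.3, -0.4, -0.3]
width: 0.854
grasp_force: 0.0
```

Emit:
{"api": "arm_command", "payload": {
  "linear": [
    [0,0,0],
    [0,0,0],
    [0,0,0],
    [0,0,0],
    [0,0,0]
  ],
  "twist": [0,0,0,0,0],
  "claw": [0.1,0.1,0.1,0.1,0.1],
  "force": 40
}}

```text
time: 26.28
tcp_pos: [0.6052, -0.2708, 0.0407]
tcp_rot: [0.002, -3.137, 0.014]
force: [-1.0, 0.4, 6.2]
width: 0.527
grasp_force: 41.1
```

Emit:
{"api": "arm_command", "payload": {
  "linear": [
    [0,0,-0.03],
    [0,0,-0.04],
    [0,0,-0.04],
    [0,0,-0.03],
    [0,0,0]
  ],
  "twist": [0,0,0,0,0],
  "claw": [0.1,0.1,0.1,0.1,0.1]
}}

```text
time: 26.9
tcp_pos: [0.607, -0.2699, 0.1822]
tcp_rot: [0.001, -3.141, 0.016]
force: [0.8, -0.2, -0.3]
width: 0.533
grasp_force: 41.3
```

```bash
python3 - <<'E'
from h import *
go(.355,.295)
E
```

```text
t 26.9 tcp [ 0.607  -0.2699  0.1822] xaxis [-1.    -0.001  0.001] z [-0.001 -0.01  -1.   ] w 0.533 g 41.3 F [ 0.8 -0.2 -0.3]
tool delta [ 0.2514  0.5651 -0.0056]
```

Emit:
{"api": "arm_command", "payload": {
  "linear": [
    [0.0251,0.0565,0],
    [0.0251,0.0565,0],
    [0.0251,0.0565,0],
    [0.0251,0.0565,0],
    [0.0251,0.0565,0]
  ],
  "twist": [0,0,0,0,0],
  "claw": [0.1,0.1,0.1,0.1,0.1]
}}

```text
time: 27.52
tcp_pos: [0.4778, 0.0145, 0.1769]
tcp_rot: [0.001, -3.134, 0.013]
force: [1.1, 1.3, -0.7]
width: 0.526
grasp_force: 41.4
```

Emit:
{"api": "arm_command", "payload": {
  "linear": [
    [0.0251,0.0565,0],
    [0.0251,0.0565,0],
    [0.0251,0.0565,0],
    [0.0251,0.0565,0],
    [0.0251,0.0565,0]
  ],
  "twist": [0,0,0,0,0],
  "claw": [0.1,0.1,0.1,0.1,0.1]
}}

```text
time: 28.15
tcp_pos: [0.3523, 0.2964, 0.1752]
tcp_rot: [0.001, -3.135, 0.015]
force: [0.8, -0.0, -1.1]
width: 0.531
grasp_force: 41.4
```

Emit:
{"api": "arm_command", "payload": {
  "linear": [
    [0,0,0],
    [0,0,0.01],
    [0,0,0],
    [0,0,0],
    [0,0,0]
  ],
  "twist": [0,0,0,0,0],
  "claw": [0.1,0.1,0.1,0.1,0.1]
}}

```text
time: 28.78
tcp_pos: [0.3542, 0.2945, 0.1663]
tcp_rot: [-0.001, -3.136, 0.013]
force: [-0.5, 0.7, -1.2]
width: 0.527
grasp_force: 41.4
```

```bash
python3 - <<'E'
from h import *
go(.355,.295,.0827)
E
```

```text
t 28.77 tcp [0.3542 0.2945 0.1663] xaxis [-1.     0.001  0.006] z [-0.006 -0.008 -1.   ] w 0.527 g 41.4 F [-0.5  0.7 -1.2]
tool delta [-0.0013  0.0012  0.0836]
```

Emit:
{"api": "arm_command", "payload": {
  "linear": [
    [-0.001,0.001,0.02],
    [0,0,0.015],
    [0,0,0.012],
    [0,0,0.012],
    [0,0,0.01]
  ],
  "twist": [0,0,0,0,0],
  "claw": [0.1,0.1,0.1,0.1,0.1]
}}

```text
time: 29.4
tcp_pos: [0.3543, 0.2957, 0.0966]
tcp_rot: [0.002, -3.136, 0.013]
force: [-0.2, 0.3, -1.1]
width: 0.526
grasp_force: 41.4
```

Emit:
{"api": "arm_command", "payload": {
  "linear": [
    [0,0,0.006],
    [0,0,0.004],
    [0,0,0],
    [0,0,0],
    [0,0,0]
  ],
  "twist": [0,0,0,0,0],
  "claw": [0.1,0.1,0.1,0.1,0.1]
}}

```text
time: 30.02
tcp_pos: [0.3543, 0.2957, 0.0874]
tcp_rot: [0.002, -3.136, 0.013]
force: [-0.8, -0.1, -0.7]
width: 0.526
grasp_force: 41.4
```

```bash
python3 - <<'E'
from h import *
go(.355,.295,.0827)
E
```

```text
t 30.02 tcp [0.3543 0.2957 0.0874] xaxis [-1.    -0.001  0.006] z [-0.006 -0.008 -1.   ] w 0.526 g 41.4 F [-0.8 -0.1 -0.7]
tool delta [-0.0008 -0.0006  0.0047]
```

Emit:
{"api": "arm_command", "payload": {
  "linear": [
    [0,0,0.0025],
    [0,0,0],
    [0,0,0],
    [0,0,0],
    [0,0,0]
  ],
  "twist": [0,0,0,0,0],
  "claw": [0.1,0.1,0.7,0.85,0.85]
}}

```text
time: 30.65
tcp_pos: [0.3542, 0.2955, 0.0848]
tcp_rot: [0.002, -3.136, 0.013]
force: [-0.7, -0.4, -0.3]
width: 0.852
grasp_force: 0.0
```

Emit:
{"api": "arm_command", "payload": {
  "linear": [
    [0,0,-0.02],
    [0,0,-0.05],
    [0,0,-0.05],
    [0,0,-0.02],
    [0,0,0]
  ],
  "twist": [0,0,0,0,0],
  "claw": [0.85,0.85,0.85,0.85,0.85]
}}

```text
time: 31.28
tcp_pos: [0.3557, 0.2972, 0.2261]
tcp_rot: [0.001, -3.139, 0.01]
force: [0.8, -0.3, 0.2]
width: 0.853
grasp_force: 0.0
```

```bash
python3 - <<'E'
from h import *
for n in('top','scene'):
    im,d=snap(n,n+'8');W=world(n,d);P=W.reshape(-1,3)
    r=np.hypot(P[:,0]-.3545,P[:,1]-.2945)
    q=(r>.012)&(r<.024)&(P[:,2]>.078)&(P[:,2]<.098);print(n,q.sum(),P[q].mean(0).round(4),np.percentile(P[q][:,2],[5,50,95]).round(4))
go(.4722,-.128)
E
```

```text
top 65 [0.3703 0.292  0.0862] [0.0825 0.0865 0.0893]
scene 136 [0.3565 0.2904 0.0833] [0.0795 0.0837 0.0864]
t 31.38 tcp [0.3547 0.2962 0.2241] xaxis [-1.    -0.001  0.006] z [-0.006 -0.009 -1.   ] w 0.856 g 0.0 F [-0.3  0.3 -0.7]
tool delta [-0.1172 -0.4243  0.0031]
```

Roller is home, its top at 86 mm. Next the aluminium cap.

Emit:
{"api": "arm_command", "payload": {
  "linear": [
    [-0.0147,-0.053,0],
    [-0.0147,-0.053,0],
    [-0.0147,-0.053,0],
    [-0.0147,-0.053,0],
    [-0.0147,-0.053,0]
  ],
  "twist": [0,0,0,0,0],
  "claw": [0.78,0.78,0.78,0.78,0.78]
}}

```text
time: 32.0
tcp_pos: [0.4283, 0.0301, 0.2251]
tcp_rot: [0.002, -3.133, 0.013]
force: [1.3, 0.3, 0.1]
width: 0.779
grasp_force: 0.0
```

Emit:
{"api": "arm_command", "payload": {
  "linear": [
    [-0.0147,-0.053,0],
    [-0.0147,-0.053,0],
    [-0.0147,-0.053,0],
    [0,0,0.04],
    [0,0,0.04]
  ],
  "twist": [0,0,0,0,0],
  "claw": [0.78,0.78,0.78,0.78,0.78]
}}

```text
time: 32.62
tcp_pos: [0.4718, -0.1288, 0.1452]
tcp_rot: [-0.002, -3.134, 0.012]
force: [-0.0, 0.2, 0.6]
width: 0.777
grasp_force: 0.0
```

Emit:
{"api": "arm_command", "payload": {
  "linear": [
    [0,0,0.04],
    [0,0,0.02],
    [0,0,0],
    [0,0,0],
    [0,0,0]
  ],
  "twist": [0,0,0,0,0],
  "claw": [0.78,0.78,0.78,0.78,0.78]
}}

```text
time: 33.25
tcp_pos: [0.4728, -0.1284, 0.0883]
tcp_rot: [0.002, -3.137, 0.014]
force: [0.8, 0.1, 0.1]
width: 0.78
grasp_force: 0.0
```

```bash
python3 - <<'E'
from h import *
go(.4722,-.1275,.028)
E
```

```text
t 33.25 tcp [ 0.4728 -0.1284  0.0883] xaxis [-1.    -0.001  0.004] z [-0.004 -0.009 -1.   ] w 0.78 g 0.0 F [0.8 0.1 0.1]
tool delta [0.0003 0.0014 0.0603]
```

Emit:
{"api": "arm_command", "payload": {
  "linear": [
    [0,0.001,0.02],
    [0,0,0.02],
    [0,0,0.01],
    [0,0,0.009],
    [0,0,0]
  ],
  "twist": [0,0,0,0,0],
  "claw": [0.78,0.78,0.78,0.78,0.78]
}}

```text
time: 33.88
tcp_pos: [0.4718, -0.1278, 0.0284]
tcp_rot: [0.002, -3.135, 0.013]
force: [0.2, 0.5, -0.3]
width: 0.777
grasp_force: 0.0
```

Emit:
{"api": "arm_command", "payload": {
  "linear": [
    [0,0,0],
    [0,0,0],
    [0,0,0],
    [0,0,0],
    [0,0,0]
  ],
  "twist": [0,0,0,0,0],
  "claw": [0.1,0.1,0.1,0.1,0.1],
  "force": 40
}}

```text
time: 34.5
tcp_pos: [0.4723, -0.1278, 0.0294]
tcp_rot: [0.001, -3.137, 0.013]
force: [-1.1, 0.2, 5.3]
width: 0.443
grasp_force: 39.7
```

Emit:
{"api": "arm_command", "payload": {
  "linear": [
    [0,0,-0.03],
    [0,0,-0.04],
    [0,0,-0.04],
    [0,0,-0.03],
    [0,0,0]
  ],
  "twist": [0,0,0,0,0],
  "claw": [0.1,0.1,0.1,0.1,0.1]
}}

```text
time: 35.12
tcp_pos: [0.4741, -0.127, 0.1707]
tcp_rot: [0.001, -3.141, 0.015]
force: [-0.4, -0.3, -0.6]
width: 0.444
grasp_force: 40.8
```

```bash
python3 - <<'E'
from h import *
go(.355,.295)
E
```

```text
t 35.12 tcp [ 0.4741 -0.127   0.1707] xaxis [-1.    -0.001  0.001] z [-0.001 -0.01  -1.   ] w 0.444 g 40.8 F [-0.4 -0.3 -0.6]
tool delta [ 0.1188  0.4221 -0.0039]
```

Emit:
{"api": "arm_command", "payload": {
  "linear": [
    [0.0149,0.0528,0],
    [0.0149,0.0528,0],
    [0.0149,0.0528,0],
    [0.0149,0.0528,0],
    [0.0149,0.0528,0]
  ],
  "twist": [0,0,0,0,0],
  "claw": [0.1,0.1,0.1,0.1,0.1]
}}

```text
time: 35.75
tcp_pos: [0.3967, 0.1385, 0.1658]
tcp_rot: [0.001, -3.134, 0.014]
force: [2.0, 0.2, -0.8]
width: 0.444
grasp_force: 40.7
```

Emit:
{"api": "arm_command", "payload": {
  "linear": [
    [0.0149,0.0528,0],
    [0.0149,0.0528,0],
    [0.0149,0.0528,0],
    [0,0,0.006],
    [0,0,0]
  ],
  "twist": [0,0,0,0,0],
  "claw": [0.1,0.1,0.1,0.1,0.1]
}}

```text
time: 36.38
tcp_pos: [0.3521, 0.2943, 0.1584]
tcp_rot: [0.003, -3.133, 0.018]
force: [0.1, -0.4, -1.2]
width: 0.445
grasp_force: 40.8
```

```bash
python3 - <<'E'
from h import *
im,d=snap('scene','s9');cv2.imwrite('pics/s9c.png',cv2.resize(im[60:210,250:410],None,fx=3.7,fy=3.7))
go(.355,.295,.1154)
E
```

```text
t 36.42 tcp [0.3527 0.2938 0.1588] xaxis [-1.     0.     0.008] z [-0.008 -0.011 -1.   ] w 0.444 g 40.8 F [-0.4 -0.7 -0.5]
tool delta [-0.0026  0.0017  0.0433]
```

View pics/s9c.png

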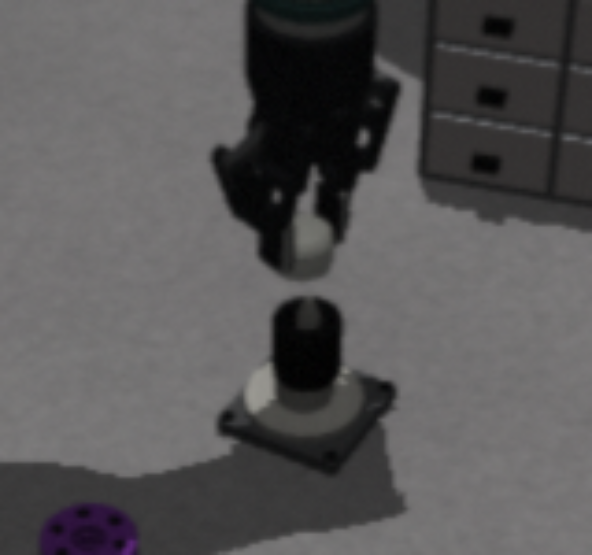

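The cap hangs level above the post at crop (308,310), and the roller is seated on the flange. Lowering.

Emit:
{"api": "arm_command", "payload": {
  "linear": [
    [-0.0015,0.0015,0.012],
    [0,0,0.01],
    [0,0,0.008],
    [0,0,0.006],
    [0,0,0]
  ],
  "twist": [0,0,0,0,0],
  "claw": [0.1,0.1,0.1,0.1,0.1]
}}

```text
time: 37.05
tcp_pos: [0.354, 0.2965, 0.1232]
tcp_rot: [0.002, -3.135, 0.014]
force: [0.3, -0.2, -0.8]
width: 0.446
grasp_force: 40.8
```

```bash
python3 - <<'E'
from h import *
go(.3545,.2955,.1160)
E
```

```text
t 37.05 tcp [0.354  0.2965 0.1232] xaxis [-1.    -0.001  0.007] z [-0.007 -0.009 -1.   ] w 0.446 g 40.8 F [ 0.3 -0.2 -0.8]
tool delta [-0.0005 -0.001   0.0072]
```

Emit:
{"api": "arm_command", "payload": {
  "linear": [
    [0,-0.001,0.003],
    [0,0,0.003],
    [0,0,0],
    [0,0,0],
    [0,0,0]
  ],
  "twist": [0,0,0,0,0],
  "claw": [0.1,0.1,0.1,0.1,0.1]
}}

```text
time: 37.67
tcp_pos: [0.3543, 0.2958, 0.1178]
tcp_rot: [0.002, -3.136, 0.013]
force: [0.7, 0.4, -1.4]
width: 0.447
grasp_force: 40.8
```

Emit:
{"api": "arm_command", "payload": {
  "linear": [
    [0,0,0.001],
    [0,0,0],
    [0,0,0],
    [0,0,0],
    [0,0,0]
  ],
  "twist": [0,0,0,0,0],
  "claw": [0.1,0.4,0.7,0.8,0.8]
}}

```text
time: 38.3
tcp_pos: [0.3543, 0.2957, 0.1167]
tcp_rot: [0.002, -3.136, 0.013]
force: [0.3, -0.1, 0.3]
width: 0.798
grasp_force: 0.0
```

Emit:
{"api": "arm_command", "payload": {
  "linear": [
    [0,0,-0.02],
    [0,0,-0.05],
    [0,0,-0.05],
    [0,0,0],
    [0,0,0]
  ],
  "twist": [0,0,0,0,0],
  "claw": [0.8,0.8,0.8,0.8,0.8]
}}

```text
time: 38.92
tcp_pos: [0.3547, 0.2963, 0.2365]
tcp_rot: [0.001, -3.136, 0.014]
force: [-0.6, 0.3, 0.2]
width: 0.8
grasp_force: 0.0
```

```bash
python3 - <<'E'
from h import *
for n in('top','scene'):
    im,d=snap(n,n+'10');W=world(n,d);P=W.reshape(-1,3)
    r=np.hypot(P[:,0]-.3545,P[:,1]-.2945)
    q=(r<.03)&(P[:,2]>.1)&(P[:,2]<.13);print(n,q.sum(),cv2.minEnclosingCircle(P[q][:,:2].astype(np.float32)*1000),np.percentile(P[q][:,2],[5,50,95,99]).round(4))
cv2.imwrite('pics/s10c.png',cv2.resize(im[100:360,80:520],None,fx=1.8,fy=1.8))
st()
E
```

```text
top 30 ((353.0030822753906, 293.68878173828125), 19.807430267333984) [0.1044 0.1102 0.1144 0.1163]
scene 176 ((355.28173828125, 289.9614562988281), 21.684810638427734) [0.1014 0.1094 0.1139 0.1153]
t 39.02 tcp [0.3543 0.296  0.2356] xaxis [-1.    -0.001  0.008] z [-0.008 -0.01  -1.   ] w 0.8 g 0.0 F [-1.2 -0.7 -0.3]
```

View pics/s10c.png

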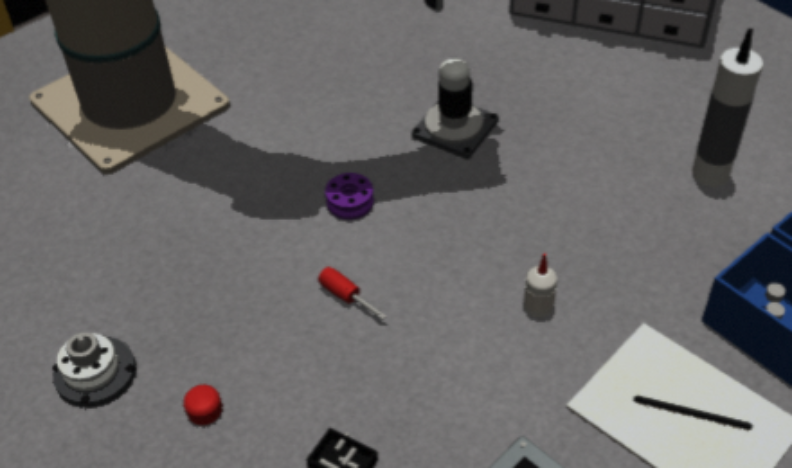

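The picture shows both stacks complete and upright: the tall one at crop (455,100) and the short one at (88,365). The cap top is at about 115 mm. The glue bottle and cartridge stand untouched, so I'm handing in.

```bash
python3 -c "
from plant import env
print(env.close_job())"
```

```text
the job is handed in; nothing more can be done
None
```

Both guide-wheel sets are built and handed in at about 39 s; the last depth readings put every part at its specified height, and the glue bottle and cartridge were never touched, though the hand-in returned no verdict.

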